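Check the three hob zones with the contact probe

TASK

Lift the kettle off the hob and set it down gently, fully on the round wooden trivet, keeping it level. Then take the contact probe from its stand and press its spring tip gently and briefly on the steel dot in the middle of each cooking zone: smallest zone first, then the medium one, then the largest. Put the probe back upright in its stand, and leave the pepper mill, the oil bottle and the jar where they are.

Things in the scene. Friction and masses are not known exactly. Their poses are not given: they have to be found in the camera images.
- hob: Table-top glass hob, fixed slab 250 (x) by 480 (y) by 50 mm high, steel with black glass top; origin under its centre. Three zones, thin grey rings flush with the glass, in a row along its y, 155 mm apart, their order varies. The mill and oil bottle stand on it towards its far (+x) edge, the kettle in front of them.
- dot_small (a point): Centre of the steel dot (20 mm across, flush with the glass, 50 mm above the worktop) in the middle of the smallest zone (ring 72 mm across). May be hidden under the kettle.
- dot_medium (a point): The same for the medium zone (ring 106 mm across).
- dot_large (a point): The same for the largest zone (ring 144 mm across).
- kettle: Loose steel stovetop kettle, about 0.6 kg: round body 140 mm across, 114 mm high with its lid knob, flat base 110 mm across; origin at the centre of its underside, z up. A spout along its -x reaches 110 mm from the axis. Fixed bail handle: a black straight grip bar along its x, 100 long, 20 wide, 18 mm high, centred 168 mm above the underside, on posts 45 mm either side of the axis.
- kettle_grip (a point): Centre of the kettle's grip bar; x runs along the bar, z up.
- trivet_top (a point): Centre of the trivet's top face.
- stand: Fixed aluminium probe stand 70 by 70 by 95 mm high: a 12 mm top plate on four corner posts over a base plate; origin under its centre.
- stand_seat (a point): Centre of the 19 mm round through hole in the stand's top plate, at the top face (95 mm above the worktop).
- probe: Loose contact probe, 0.13 kg, hanging upright in the stand. White plastic handle 30 (x) by 24 (y) by 85 mm high, whose flat underside rests on the stand's top plate; origin at the centre of that underside, z up along the handle. Below it a steel shaft 9 mm across reaches to z = -55 mm and a thin spring plunger with a round 8 mm end goes on to z = -72 mm.
- probe_grip (a point): Middle of the gripping part of the probe's handle, 55 mm above the probe's origin; axes as the probe.
- probe_tip (a point): Lowest point of the probe's spring tip, 72 mm below the probe's origin when free.
- plunger (a joint): How far the probe's spring tip is pressed in (m): 0 free, 0.010 fully in; it takes about 1.2 N to start and 4.2 N at the end. A good touch presses it in 3 to 7 mm.
- mill: Loose dark wooden pepper mill, 50 mm across, 175 mm high, standing on the hob; origin under its centre. Leave alone.
- oil: Loose green glass oil bottle, 52 mm across, 180 mm high, standing on the hob; origin under its centre. Leave alone.
- jar: Loose white jar with steel cap, 80 mm across, 120 mm high, on the worktop; origin under its centre. Leave alone.
- trivet: Round wooden trivet, fixed, 170 mm across and 10 mm high; origin under its centre.

How it is judged:
By the outcome, as a careful person would: the job done as asked, in the order asked, and still so for the second after the job is handed in, with the robot touching nothing.
It also fails if it takes over 72 s, if anything falls off the work surface, if the arm or the gripper's body presses on something with over 40 N, if the wrist force passes 120 N, or if a joint passes its speed limit or range.

ROBOT

A 6-joint arm with a two-finger parallel gripper is mounted at the origin on the work surface. World frame = base frame: x ahead of the robot, y to its left, z up, the work surface at z = 0. Lengths are in m, angles in degrees, forces in N, time in s.
With the tool pointing down it reaches from about 0.25 to 0.725 m from the base axis. Payload 9.7 kg.
Tool frame: the origin (TCP) lies at the very end of the fingers, on their centre line; the grasp point (between the pads) lies 19 mm behind it (bot.grip_depth is the distance from the TCP to the grasp point, in m); z points along the fingers, y is the direction in which the jaws open and shut (so a half turn about z gives the same grasp; the last joint's range is limited). The gripper opens to 85 mm and grips with 20 to 120 N. Pads are 22 mm wide; open, the fingers measure 114 mm over their backs; the gripper's body (76 mm by 85 mm) begins 54 mm behind the grasp point. The pads swing forward as they close: fully open they stand 13 mm farther back than shut.
Start: joints at [70.76, 4.979, 10.078, 95.1, 0, 90], TCP at [0.181, 0.519, 0.231] pointing down, gripper open.
Joint ranges: [-179.16, 179.16], [-48.56, 103.87], [-65.8, 70.77], [-126.05, 130.52], [-82.76, 87.17], [-180, 180]. Speed limits (degrees/s): [127.2, 127.2, 147.25, 180, 180, 180].

INTERFACE

Orientations are given as [roll, pitch, yaw] about the fixed x, y, z axes, in that order (R = Rz(yaw) Ry(pitch) Rx(roll)).
In Python, from workcell import telemetry, optics, order, bot gives the robot as it stands. The module is installed in compiled form; this text tells all that it offers.
- The arm moves only by the shell command python3 -m inch 'ROWS' [FORCE]. ROWS is JSON, a list of rows, each a list of 7 numbers: the shift along the tool's x, y, z in m, then the turn, a rotation vector about the tool's x, y, z in rad, then the closure, from 0 (fully open) to 1 (shut). In form: [[tx, ty, tz, rx, ry, rz, grip], ...]. A call has 1 to 12 rows; each row is the pose to reach, as a shift and turn from the pose commanded when the call began, along the tool's axes at that moment; what a row does not reach only later rows make up. A row lasts 1/12 s, in which the tool goes at most 41.7 mm and 7.16 degrees, less where a joint would pass 70% of its speed; a pose out of reach is approached as far as the arm can. A call with a gripper value outside its range is refused whole. The fingers move at their own pace and stop on an object; FORCE is the grip in N (left out, the last holds). Time passes only in rows, so rows that repeat a pose let the fingers close. It gives the time, the measured TCP pose, the force and the opening at its end, in the units of the state.
- telemetry.get_obs(): the state, without advancing time (a new reading comes with each control period).
- optics.camera(name): name is "side" or "top" or "wrist"; returns (picture, depth): 420x560x3 uint8, red, green, blue; 420x560 float32, m along the optical axis (not along the pixel's ray), 0 where there is no reading.
- optics.camera_info(name): a dict with "camera_matrix" (3x3 intrinsics, pixels), "xyz" and "attitude" of the camera in the world; the wrist camera has in their place "mount" (4x4, takes a point from camera to tool coordinates, whose origin is the TCP and whose axes are the flange's). Camera axes: x right, y down, z forward; pixel columns grow to the right and rows downward; lengths in m; the calibration is good to about 2 mm. The wrist camera is an equidistant fisheye: a pixel r from the principal point sees the ray r / f radians off the axis. A picture is of the moment at which its call begins: read the wrist's pose just before it. camera_info takes no time and is no camera call.
- order.job_done(): hands the job in, once; it reports no verdict.
The state is a dict: "time": time; "q": joint angles; "qd": joint speeds; "joint_efforts": joint torques, N m; "ee_pos": TCP position; "tcp_rot": TCP orientation; "wrist_force": force on the tool from outside, world axes, zero at the start; "torque": the same for the moment, N m; "opening": finger opening in m.
Only numpy, scipy, OpenCV 4.12 (cv2) and the standard library are available. Lean on these libraries where they do the work, as an engineer would, in place of code of your own. Each camera call takes 0.05 s, during which the arm holds its last target. There are 200 camera calls.

## Working session

There is one attempt and no reset: what is moved stays moved. The work goes in short steps, Python scripts to look and compute and a shell command to move; the robot and the scene stay as the last step left them, time stands still between calls to the robot, and variables do not carry over. Pictures are saved under pics/ and viewed, about 8 in all and at most 12, crops included, and the job is handed in when it is done.

```bash
mkdir -p pics; cat > h.py <<'E'
import numpy as np,cv2
from scipy.spatial.transform import Rotation as R
from workcell import telemetry, optics, order, bot
def cam(n):
    o=telemetry.get_obs(); p,d=optics.camera(n); return o,p,d
def save(n,p): cv2.imwrite(f'pics/{n}.png',p[:,:,::-1])
def att(a):
    a=np.array(a,float)
    return a if a.shape==(3,3) else R.from_euler('xyz',a,degrees=True).as_matrix()
def world(n,u,v,d):  # points from depth
    i=optics.camera_info(n);K=np.array(i['camera_matrix'])
    u,v,d=map(np.asarray,(u,v,d))
    c=np.stack([(u-K[0,2])/K[0,0]*d,(v-K[1,2])/K[1,1]*d,d],-1)
    return c@att(i['attitude']).T+np.array(i['xyz'])
def plane(n,u,v,z):
    o=np.array(optics.camera_info(n)['xyz']); w=world(n,u,v,1.0)-o
    return o+w*((z-o[2])/w[...,2])[...,None]
E
python3 - <<'E'
from h import *
for n in ('side','top','wrist'): print(n,optics.camera_info(n))
o=telemetry.get_obs();print(o,bot.grip_depth)
a=[]
for n in('side','top'):
    o,p,d=cam(n);save(n+'1',p);np.savez('/tmp/'+n,p=p,d=d)
E
```

```text
side {'camera_matrix': array([[540.77543225,   0.        , 275.21586275],
       [  0.        , 540.77543225, 205.37043414],
       [  0.        ,   0.        ,   1.        ]]), 'xyz': array([-0.15896513, -0.64381247,  0.80733561]), 'attitude': array([-122.66656526,   -1.40662608,  -39.95446158])}
top {'camera_matrix': array([[432.98468235,   0.        , 277.23929408],
       [  0.        , 432.98468235, 211.80597122],
       [  0.        ,   0.        ,   1.        ]]), 'xyz': array([0.27322462, 0.14614043, 1.37237748]), 'attitude': array([-168.58275799,   -1.15752164,  -90.34660548])}
wrist {'camera_matrix': array([[325.1922621 ,   0.        , 273.7874896 ],
       [  0.        , 325.1922621 , 208.68531878],
       [  0.        ,   0.        ,   1.        ]]), 'mount': array([[-3.08084133e-04, -9.51635986e-01, -3.07227694e-01,
         7.80639852e-02],
       [ 9.99999906e-01, -3.87165313e-04,  1.96454752e-04,
         1.01142218e-04],
       [-3.05901318e-04, -3.07227604e-01,  9.51636015e-01,
        -1.42427629e-01],
       [ 0.00000000e+00,  0.00000000e+00,  0.00000000e+00,
         1.00000000e+00]])}
{'time': 0.0, 'q': array([ 7.07610855e+01,  5.00881560e+00,  1.00335251e+01,  9.50983122e+01,
       -1.57858324e-03,  8.99997594e+01]), 'qd': array([ 0.06837239, -0.10673199, -0.00533503,  0.0729173 , -0.05589135,
       -0.07510489]), 'joint_efforts': array([-1.71051015e-03, -5.20388317e+01,  4.64801216e+01,  1.67642831e-02,
       -1.04989176e-04, -1.98062708e-05]), 'ee_pos': array([0.1811615 , 0.51906568, 0.23059666]), 'tcp_rot': array([-1.79926397e+02,  1.57827280e-03,  1.60761328e+02]), 'wrist_force': array([ 0.07435678, -0.65402297, -0.0412077 ]), 'torque': array([-0.05168158, -0.0040347 , -0.00991966]), 'opening': 0.08534921117017649} 0.0187
```

View pics/side1.png

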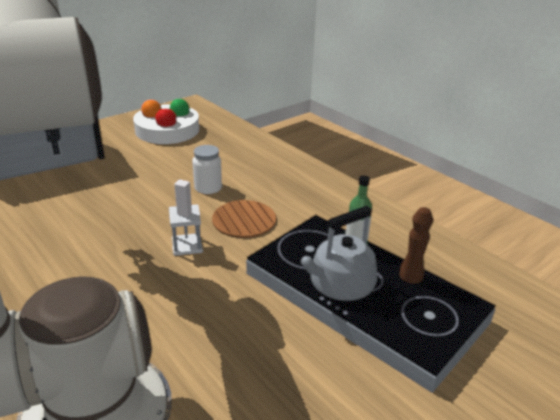

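View pics/top1.png

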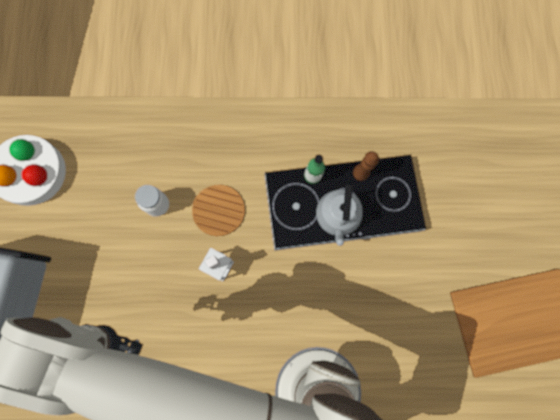

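The top view shows the large zone at px (296,206), the right-hand medium zone at (393,194), and the kettle over the middle one at (340,210). The trivet is at (218,210), the stand at (216,264) and the jar at (152,200). The side view agrees with this.

```bash
python3 - <<'E'
from h import *
z=np.load('/tmp/top.npz');p,d=z['p'],z['d'];s=np.load('/tmp/side.npz');sp,sd=s['p'],s['d']
H,W=d.shape;v,u=np.mgrid[:H,:W]
P=world('top',u,v,d);SP=world('side',u,v,sd)
# hob dark glass
g=p.astype(int).max(2)
# dots by bright blobs on the glass
for nm,n,pp,boxes in(('top','top',p,[(284,194,308,218),(381,182,405,206)]),('side','side',sp,[(300,240,320,258),(415,305,442,325)])):
    gray=cv2.cvtColor(pp,cv2.COLOR_RGB2GRAY)
    for (a,b,c,e) in boxes:
        m=gray[b:e,a:c]>110
        k,l,st,ce=cv2.connectedComponentsWithStats(m.astype(np.uint8))
        for i in range(1,k):
            if st[i,4]>5: print(nm,ce[i]+[a,b],st[i,4],plane(n,*(ce[i]+[a,b]),0.05))
for nm,n,Q in(('top','top',P),('side','side',SP)):
    print(nm,'glass z',Q[200,262 if nm=='side' else 390], )
    img=p if nm=='top' else sp
    # grip bar: by height & dark near kettle
    m=(Q[...,2]>0.205)&(Q[...,2]<0.24)&(img.max(2)<70)&(Q[...,0]>.3)&(Q[...,0]<.72)&(abs(Q[...,1])<.35)
    k,l,st,ce=cv2.connectedComponentsWithStats(m.astype(np.uint8))
    for i in range(1,k):
        if st[i,4]>15:
            q=Q[l==i]; (c,sz,an)=cv2.minAreaRect(q[:,:2].astype(np.float32)); print(' bar',ce[i],st[i,4],c,sz,an,np.median(q[:,2]),plane(n,*ce[i],0.227))
    hsv=cv2.cvtColor(img,cv2.COLOR_RGB2HSV)
    # trivet by depth height
    m=(abs(Q[...,2]-.01)<.008)&(hsv[...,1]>120)
    m=cv2.morphologyEx(((hsv[...,0]<18)&(hsv[...,1]>125)&(abs(Q[...,2]-.01)<.012)).astype(np.uint8),cv2.MORPH_OPEN,np.ones((3,3)))
    k,l,st,ce=cv2.connectedComponentsWithStats(m)
    for i in range(1,k):
        if st[i,4]>300:
            c,r=cv2.minEnclosingCircle(plane(n,u[l==i],v[l==i],.01)[:,:2].astype(np.float32));print(' brown',ce[i],st[i,4],c,r,np.median(Q[l==i][:,2]))
    # stand/probe
    for lo,hi,t in((.087,.103,'plate'),(.172,.19,'probetop'),(.11,.172,'probe side')):
        m=(Q[...,2]>lo)&(Q[...,2]<hi)&(Q[...,0]>.28)&(Q[...,0]<.5)&(Q[...,1]>.15)&(Q[...,1]<.5)
        k,l,st,ce=cv2.connectedComponentsWithStats(m.astype(np.uint8))
        for i in range(1,k):
            if st[i,4]>15:
                q=Q[l==i]; (c,sz,an)=cv2.minAreaRect(q[:,:2].astype(np.float32)); print(' ',t,ce[i],st[i,4],c,sz,an,np.median(q[:,2]))
    # hob top & tall things
    m=(abs(Q[...,2]-.05)<.01)&(img.max(2)<90)&(Q[...,0]>.3)&(Q[...,0]<.85)
    k,l,st,ce=cv2.connectedComponentsWithStats(m.astype(np.uint8));i=1+st[1:,4].argmax();q=Q[l==i];print(' hob',cv2.minAreaRect(q[:,:2].astype(np.float32)),np.median(q[:,2]))
    for lo,hi,t in((.213,.24,'tall'),(.1,.125,'jar')):
        m=(Q[...,2]>lo)&(Q[...,2]<hi)&(Q[...,0]>.4)&(Q[...,0]<.8)&(abs(Q[...,1])<.6)
        k,l,st,ce=cv2.connectedComponentsWithStats(m.astype(np.uint8))
        for i in range(1,k):
            if st[i,4]>15:
                q=Q[l==i]; print(' ',t,ce[i].round(),st[i,4],q.mean(0).round(3))
E
```

```text
top [295.71794872 205.8974359 ] 39 [0.55890417 0.05988303 0.05      ]
top [392.77142857 193.57142857] 35 [ 0.59824087 -0.2477836   0.05      ]
side [309.34375 248.21875] 32 [0.55853622 0.06058286 0.05      ]
side [317.55  252.875] 40 [0.56134557 0.03604958 0.05      ]
side [305.5  256.75] 8 [0.52985754 0.04259277 0.05      ]
side [429.37735849 314.8490566 ] 53 [ 0.59760738 -0.24806507  0.05      ]
top glass z [ 0.57711485 -0.23739347  0.05128997]
 bar [318.35555556 159.33333333] 45 (0.6530558466911316, 0.00775907002389431) (0.017103228718042374, 0.0168140958994627) 2.9155733585357666 0.22960073090521016 [0.65262722 0.00668017 0.227     ]
 bar [347.18942731 200.45814978] 227 (0.5329467058181763, -0.07005791366100311) (0.019420508295297623, 0.09942415356636047) 82.74755096435547 0.22675760503152587 [ 0.53558001 -0.06908812  0.227     ]Traceback (most recent call last):
  File "<stdin>", line 31, in <module>
  File "h.py", line 16, in plane
    o=np.array(optics.camera_info(n)['xyz']); w=world(n,u,v,1.0)-o
                                                ~~~~~^^^^^^^^^^^
  File "h.py", line 13, in world
    c=np.stack([(u-K[0,2])/K[0,0]*d,(v-K[1,2])/K[1,1]*d,d],-1)
    raise ValueError('all input arrays must have the same shape')
ValueError: all input arrays must have the same shape
```

```bash
sed -i "s/u,v,d=map(np.asarray,(u,v,d))/u,v,d=np.broadcast_arrays(u,v,d)/" h.py; python3 - <<'E'
from h import *
z=np.load('/tmp/top.npz');p,d=z['p'],z['d'];s=np.load('/tmp/side.npz');sp,sd=s['p'],s['d']
H,W=d.shape;v,u=np.mgrid[:H,:W]
def comps(m,n=15):
    k,l,st,ce=cv2.connectedComponentsWithStats(m.astype(np.uint8))
    for i in range(1,k):
        if st[i,4]>n: yield l==i,ce[i],st[i,4]
for n,img,d in(('top',p,d),('side',sp,sd)):
    Q=world(n,u,v,d);print(n);hsv=cv2.cvtColor(img,cv2.COLOR_RGB2HSV)
    R0=lambda lo,hi,x0,x1,y0,y1:(Q[...,2]>lo)&(Q[...,2]<hi)&(Q[...,0]>x0)&(Q[...,0]<x1)&(Q[...,1]>y0)&(Q[...,1]<y1)
    rect=lambda q:[np.round(a,3) for a in cv2.minAreaRect(q[:,:2].astype(np.float32))]
    for t,m in(('bar',R0(.205,.24,.4,.7,-.3,.3)&(img.max(2)<70)),('plate',R0(.085,.105,.28,.5,.15,.5)),('ptop',R0(.172,.19,.28,.5,.15,.5)),
      ('trivet',R0(.004,.02,.45,.68,.17,.45)&(hsv[...,1]>110)),('tall',R0(.2,.25,.6,.8,-.3,.2)),('jar',R0(.11,.13,.4,.7,.3,.7)),('hob',R0(.04,.06,.35,.8,-.45,.3))):
        for l,c,a in comps(m):
            q=Q[l];print(t,c.round(1),a,rect(q),'z',np.median(q[:,2]).round(4))
    m=(hsv[...,0]<14)&(hsv[...,1]>120)
    for l,c,a in comps(m,400):
        P=plane(n,u[l],v[l],.01);print('brown',c.round(1),a,cv2.minEnclosingCircle(P[:,:2].astype(np.float32)),P.mean(0))
E
```

```text
top
bar [318.4 159.3] 45 [array([0.653, 0.008]), array([0.017, 0.017]), np.float64(2.916)] z 0.2296
bar [347.2 200.5] 227 [array([ 0.533, -0.07 ]), array([0.019, 0.099]), np.float64(82.748)] z 0.2268
plate [215.8 263.9] 444 [array([0.378, 0.303]), array([0.071, 0.07 ]), np.float64(61.963)] z 0.0951
ptop [211.4 260.8] 96 [array([0.378, 0.302]), array([0.024, 0.029]), np.float64(28.163)] z 0.1798
trivet [218.1 209.7] 2116 [array([0.558, 0.306]), array([0.169, 0.17 ]), np.float64(2.02)] z 0.01
tall [371.8 157.3] 165 [array([ 0.666, -0.147]), array([0.041, 0.038]), np.float64(33.56)] z 0.2158
tall [318.6 158.6] 75 [array([0.656, 0.005]), array([0.022, 0.023]), np.float64(50.87)] z 0.2296
jar [147.  195.8] 433 [array([0.576, 0.505]), array([0.068, 0.066]), np.float64(45.307)] z 0.1198
hob [344.8 200.7] 9291 [array([ 0.579, -0.094]), array([0.25, 0.48]), np.float64(7.051)] z 0.0503
side
bar [363.5 180.3] 98 [array([0.653, 0.006]), array([0.028, 0.02 ]), np.float64(43.182)] z 0.2284
bar [349.4 217.3] 478 [array([ 0.53 , -0.073]), array([0.025, 0.102]), np.float64(85.458)] z 0.2253
bar [426.
[... 750 characters left out ...]
.482]), np.float64(7.164)] z 0.0504
hob [186.2 229.9] 17 [array([0.374, 0.298]), array([0.007, 0.006]), np.float64(63.339)] z 0.0492
hob [339.6 231.5] 80 [array([0.662, 0.064]), array([0.049, 0.027]), np.float64(43.628)] z 0.0505
hob [198.5 234.9] 28 [array([0.386, 0.262]), array([0.009, 0.009]), np.float64(62.205)] z 0.0511
brown [158.  112.6] 516 ((0.7227987051010132, 1.0524178743362427), 0.12948760390281677) [0.72030456 1.04823058 0.01      ]
brown [243.8 218.5] 1755 ((0.5500055551528931, 0.304683655500412), 0.08885908126831055) [0.54941224 0.29967395 0.01      ]
brown [416.1 246.9] 1207 ((0.8289267420768738, -0.04544922709465027), 0.1670929491519928) [ 0.81250088 -0.05860617  0.01      ]
```

Two views agree to about 4 mm, and the hob size and dot spacing check out (310 mm end to end). Kettle bar is at (0.5325, -0.071) with yaw about -7°. I'll start the approach.

```bash
cat > go.py <<'E'
import sys
from h import *
# go.py x y z yaw : tool-frame shift/turn from now to the target
a=list(map(float,sys.argv[1:]));o=telemetry.get_obs()
C=R.from_euler('xyz',o['tcp_rot'],degrees=True)
T=R.from_euler('xyz',[180,0,a[3]],degrees=True) if len(a)>3 else C
print('shift',C.inv().apply(np.array(a[:3])-o['ee_pos']).round(4),'rot',(C.inv()*T).as_rotvec().round(4))
print('t',round(o['time'],2),'pos',o['ee_pos'].round(4),'rpy',o['tcp_rot'].round(2),'q',o['q'].round(1),'F',o['wrist_force'].round(2),'tau',o['torque'].round(2),'op',round(o['opening'],4))
E
python3 go.py 0.50 0 0.29
```

```text
shift [-0.4721 -0.3851 -0.0589] rot [0. 0. 0.]
t 0.1 pos [0.1811 0.5191 0.2306] rpy [-179.93   -0.    160.76] q [70.8  5.  10.  95.1  0.  90. ] F [ 0.64 -0.95 -1.09] tau [-0.   -0.05 -0.  ] op 0.0857
```

```bash
python3 -m inch '[[-0.03,-0.02,-0.03,0,0,0,0],[-0.06,-0.05,-0.058,0,0,0,0],[-0.1,-0.08,-0.058,0,0,0,0],[-0.13,-0.105,-0.058,0,0,0,0],[-0.16,-0.13,-0.058,0,0,0,0],[-0.19,-0.155,-0.058,0,0,0,0],[-0.22,-0.18,-0.058,0,0,0,0],[-0.25,-0.205,-0.058,0,0,0,0],[-0.28,-0.23,-0.058,0,0,0,0],[-0.31,-0.255,-0.058,0,0,0,0],[-0.34,-0.28,-0.058,0,0,0,0],[-0.37,-0.305,-0.058,0,0,0,0]]'; python3 go.py 0.5325 -0.071 0.28 -7;python3 go.py 0.5325 -0.071 0.28 173
```

```text
time: 1.1
ee_pos: [0.4306, 0.1072, 0.2892]
tcp_rot: [-180.0, 0.0, 160.7]
wrist_force: [0.3, 0.4, -0.5]
opening: 0.0854
shift [-0.155  -0.1346  0.0092] rot [2.0000e-04 0.0000e+00 2.9277e+00]
t 1.1 pos [0.4306 0.1072 0.2892] rpy [-1.8000e+02  1.0000e-02  1.6074e+02] q [ 14.   -7.7   4.2 101.9  -0.   33.2] F [ 0.26  0.37 -0.54] tau [ 0.05 -0.08  0.05] op 0.0854
shift [-0.155  -0.1346  0.0092] rot [-0.000e+00  1.000e-04 -2.139e-01]
t 1.1 pos [0.4306 0.1072 0.2892] rpy [-1.8000e+02  1.0000e-02  1.6074e+02] q [ 14.   -7.7   4.2 101.9  -0.   33.2] F [ 0.26  0.37 -0.54] tau [ 0.05 -0.08  0.05] op 0.0854
```

```bash
python3 -m inch '[[-0.03,-0.02,0,0,0,-0.07,0],[-0.06,-0.045,0,0,0,-0.14,0],[-0.09,-0.07,0,0,0,-0.214,0],[-0.12,-0.1,0,0,0,-0.214,0],[-0.145,-0.125,0,0,0,-0.214,0],[-0.155,-0.1346,0.009,0,0,-0.214,0],[-0.155,-0.1346,0.009,0,0,-0.214,0],[-0.155,-0.1346,0.009,0,0,-0.214,0]]'; python3 - <<'E'
from h import *
o,p,d=cam('wrist');save('w1',p);np.savez('/tmp/w1',p=p,d=d)
i=optics.camera_info('wrist');K=i['camera_matrix'];M=i['mount']
H,W=d.shape;v,u=np.mgrid[:H,:W]
x=(u-K[0,2])/K[0,0];y=(v-K[1,2])/K[1,1];r=np.hypot(x,y)+1e-9
c=np.stack([x/r*np.tan(r)*d,y/r*np.tan(r)*d,d],-1)@M[:3,:3].T+M[:3,3]
Q=R.from_euler('xyz',o['tcp_rot'],degrees=True).apply(c.reshape(-1,3)).reshape(H,W,3)+o['ee_pos']
m=(abs(Q[...,2]-.2265)<.01)&(p.max(2)<80)&(d>0)
k,l,st,ce=cv2.connectedComponentsWithStats(m.astype(np.uint8))
for j in range(1,k):
    if st[j,4]>100:
        q=Q[l==j];print(ce[j],st[j,4],cv2.minAreaRect(q[:,:2].astype(np.float32)),np.median(q[:,2]))
E
python3 go.py 0.5325 -0.071 0.199 173
```

```text
time: 1.77
ee_pos: [0.5317, -0.069, 0.2791]
tcp_rot: [180.0, -0.1, 172.9]
wrist_force: [-0.9, 0.2, 0.6]
opening: 0.0853
[273.75639788 221.6798648 ] 4142 ((0.5309310555458069, -0.06928558647632599), (0.02020343393087387, 0.0988098680973053), 83.33910369873047) 0.22651663554201157
shift [-0.0013 -0.0026  0.0809] rot [ 0.0003 -0.0013  0.0001]
t 1.82 pos [ 0.5316 -0.0683  0.2799] rpy [ 1.7998e+02 -7.0000e-02  1.7300e+02] q [ -7.3   4.5  15.1 100.6   0.   -0.3] F [ 0.07  0.53 -0.79] tau [-0.   -0.01  0.01] op 0.0851
```

View pics/w1.png

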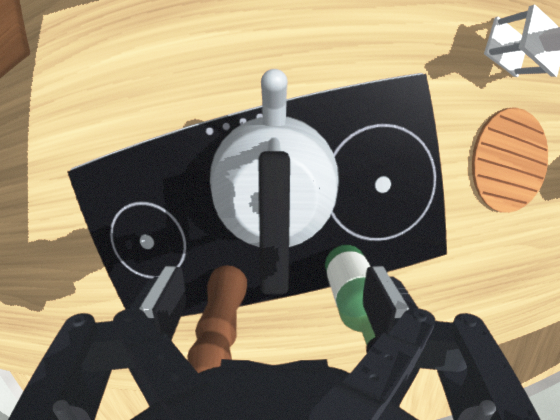

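The bar lies centred between the fingers along column 274, with the oil bottle and mill behind and clear. I'll descend and grip.

```bash
python3 -m inch '[[0,-0.001,0.02,0,0,0,0],[0,-0.0015,0.04,0,0,0,0],[0,-0.0015,0.055,0,0,0,0],[0,-0.0015,0.068,0,0,0,0],[0,-0.0015,0.078,0,0,0,0],[0,-0.0015,0.082,0,0,0,0],[0,-0.0015,0.082,0,0,0,0]]' && python3 -m inch '[[0,0,0,0,0,0,0.5],[0,0,0,0,0,0,0.8],[0,0,0,0,0,0,1],[0,0,0,0,0,0,1],[0,0,0,0,0,0,1],[0,0,0,0,0,0,1],[0,0,0,0,0,0,1],[0,0,0,0,0,0,1],[0,0,0,0,0,0,1],[0,0,0,0,0,0,1]]' 60; python3 go.py 0.5325 -0.071 0.199 173
```

```text
time: 2.4
ee_pos: [0.5314, -0.0694, 0.198]
tcp_rot: [180.0, -0.0, 173.1]
wrist_force: [-0.3, -0.4, 0.9]
opening: 0.0853
time: 3.23
ee_pos: [0.5321, -0.07, 0.1987]
tcp_rot: [180.0, 0.0, 173.0]
wrist_force: [-0.3, 4.1, 5.3]
opening: 0.019
shift [-0.0006 -0.0009 -0.0003] rot [0.0005 0.0007 0.0006]
t 3.23 pos [ 0.5321 -0.07    0.1987] rpy [1.7997e+02 4.0000e-02 1.7303e+02] q [-7.5  2.5  3.9 91.3  0.  -0.5] F [-0.26  4.1   5.28] tau [ 0.74 -0.08  0.05] op 0.019
```

```bash
python3 -m inch '[[0,0,-0.002,0,0,0,1],[0,0,-0.005,0,0,0,1],[0,0,-0.01,0,0,0,1],[0,0,-0.018,0,0,0,1],[0,0,-0.028,0,0,0,1],[0,0,-0.038,0,0,0,1],[0,0,-0.048,0,0,0,1],[0,0,-0.058,0,0,0,1],[0,0,-0.067,0,0,0,1],[0,0,-0.074,0,0,0,1],[0,0,-0.078,0,0,0,1],[0,0,-0.08,0,0,0,1]]' 60; python3 go.py 0.50 0.0 0.279 173;python3 go.py 0.556 0.3055 0.279 173; python3 - <<'E'
from h import *
o,p,d=cam('side');save('side2',p[130:330,230:510].repeat(2,0).repeat(2,1))
E
```

```text
time: 4.23
ee_pos: [0.5321, -0.0702, 0.279]
tcp_rot: [-180.0, 0.0, 173.0]
wrist_force: [0.4, -0.3, -5.8]
opening: 0.0191
shift [0.0404 0.0658 0.    ] rot [-0.      0.0007  0.0005]
t 4.23 pos [ 0.5321 -0.0702  0.279 ] rpy [-1.8000e+02  4.0000e-02  1.7303e+02] q [ -7.5   4.5  14.9 100.4  -0.   -0.5] F [ 0.38 -0.26 -5.84] tau [ 0.01 -0.03 -0.01] op 0.0191
shift [0.0218 0.3759 0.    ] rot [-0.      0.0007  0.0005]
t 4.23 pos [ 0.5321 -0.0702  0.279 ] rpy [-1.8000e+02  4.0000e-02  1.7303e+02] q [ -7.5   4.5  14.9 100.4  -0.   -0.5] F [ 0.38 -0.26 -5.84] tau [ 0.01 -0.03 -0.01] op 0.0191
```

View pics/side2.png

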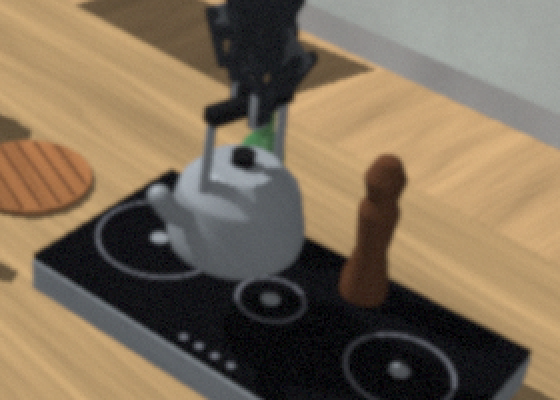

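Kettle hangs level, measured weight is 5.8 N as expected, and the small zone shows in the middle. Now carrying it to the trivet.

```bash
python3 -m inch '[[0.005,0.003,0,0,0,0,1],[0.013,0.01,0,0,0,0,1],[0.023,0.024,0,0,0,0,1],[0.032,0.042,0,0,0,0,1],[0.038,0.062,0,0,0,-0.03,1],[0.04,0.084,0,0,0,-0.08,1],[0.04,0.107,0,0,0,-0.13,1],[0.038,0.13,0,0,0,-0.18,1],[0.034,0.153,0,0,0,-0.23,1],[0.03,0.174,0,0,0,-0.27,1],[0.027,0.188,0,0,0,-0.3,1],[0.026,0.195,0,0,0,-0.31,1]]'; python3 go.py 0.556 0.3055 0.279 205
```

```text
time: 5.28
ee_pos: [0.5295, 0.1283, 0.2777]
tcp_rot: [180.0, -0.0, -169.0]
wrist_force: [-0.6, -1.1, -5.5]
opening: 0.0191
shift [-0.0598  0.1689 -0.0013] rot [ 0.0004 -0.0008 -0.245 ]
t 5.28 pos [0.5295 0.1283 0.2777] rpy [ 1.7998e+02 -5.0000e-02 -1.6903e+02] q [ 13.6   5.6  16.  100.4   0.    2.6] F [-0.6  -1.13 -5.52] tau [-0.15  0.25 -0.03] op 0.0191
```

```bash
python3 -m inch '[[-0.001,0.003,0,0,0,-0.02,1],[-0.004,0.011,0,0,0,-0.05,1],[-0.009,0.025,0,0,0,-0.08,1],[-0.016,0.044,0,0,0,-0.11,1],[-0.024,0.066,0,0,0,-0.14,1],[-0.032,0.089,0,0,0,-0.17,1],[-0.04,0.112,0,0,0,-0.2,1],[-0.047,0.133,0,0,0,-0.22,1],[-0.053,0.15,0,0,0,-0.235,1],[-0.058,0.162,0,0,0,-0.245,1],[-0.06,0.168,0,0,0,-0.245,1],[-0.06,0.169,0,0,0,-0.245,1]]'; python3 go.py 0.556 0.3055 0.159 205
python3 - <<'E'
from h import *
# level / trivet check from the top + side picture, and the small dot
for n,c in(('top',(330,180,352,225)),('side',(352,268,380,290))):
    o,p,d=cam(n);np.savez('/tmp/'+n+'3',p=p,d=d)
    if n=='side': save('side3',p[100:320,120:440].repeat(2,0).repeat(2,1))
    g=cv2.cvtColor(p,cv2.COLOR_RGB2GRAY)
    k,l,st,ce=cv2.connectedComponentsWithStats((g>90).astype(np.uint8))
    for i in range(1,k):
        if c[0]<ce[i][0]<c[2] and c[1]<ce[i][1]<c[3] and 8<st[i,4]<90: print(n,ce[i],st[i],plane(n,*ce[i],.05))
E
```

```text
time: 6.28
ee_pos: [0.5571, 0.3049, 0.2776]
tcp_rot: [180.0, -0.0, -155.1]
wrist_force: [0.0, 0.1, -5.7]
opening: 0.0191
shift [0.0007 0.001  0.1186] rot [ 0.0001 -0.0007 -0.002 ]
t 6.28 pos [0.5571 0.3049 0.2776] rpy [ 1.7999e+02 -4.0000e-02 -1.5511e+02] q [ 28.7  19.1  31.9 102.8   0.    3.8] F [ 0.    0.12 -5.65] tau [-0.12  0.13 -0.  ] op 0.0191
top [344.34782609 199.5       ] [341 196   8   8  46] [ 0.57922545 -0.09349886  0.05      ]
top [350.71428571 208.85714286] [347 206   8   6  14] [ 0.54913244 -0.11239739  0.05      ]
side [364.72727273 278.98181818] [360 276  10   7  55] [ 0.57798196 -0.0934639   0.05      ]
```

View pics/side3.png

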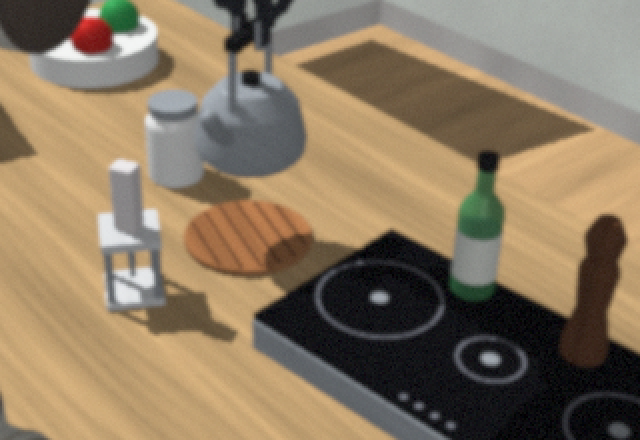

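The kettle is over the trivet, level and clear of the jar. The small dot is at (0.5785, -0.0935). Now lowering.

```bash
python3 -m inch '[[0,0,0.004,0,0,0,1],[0,0.001,0.013,0,0,0,1],[0,0.001,0.026,0,0,0,1],[0,0.001,0.042,0,0,0,1],[0,0.001,0.058,0,0,0,1],[0,0.001,0.073,0,0,0,1],[0,0.001,0.086,0,0,0,1],[0,0.001,0.096,0,0,0,1],[0,0.001,0.104,0,0,0,1],[0,0.001,0.109,0,0,0,1],[0,0.001,0.112,0,0,0,1],[0,0.001,0.114,0,0,0,1]]' && python3 -m inch '[[0,0,0.001,0,0,0,1],[0,0,0.002,0,0,0,1],[0,0,0.003,0,0,0,1],[0,0,0.004,0,0,0,1],[0,0,0.004,0,0,0,1]]'; python3 go.py 0.556 0.3055 0.159
```

```text
time: 7.38
ee_pos: [0.5568, 0.3045, 0.1644]
tcp_rot: [-180.0, 0.0, -155.2]
wrist_force: [-0.3, 0.1, -5.8]
opening: 0.0192
time: 7.8
ee_pos: [0.5567, 0.3046, 0.1602]
tcp_rot: [-180.0, -0.0, -155.2]
wrist_force: [-0.7, 1.0, -5.5]
opening: 0.0193
shift [0.0002 0.0011 0.0012] rot [0. 0. 0.]
t 7.8 pos [0.5567 0.3046 0.1602] rpy [-180.     -0.   -155.18] q [28.7 15.9 14.7 88.8 -0.   3.9] F [-0.67  1.   -5.46] tau [-0.02  0.04  0.  ] op 0.0193
```

```bash
python3 -m inch '[[0,0,0.0005,0,0,0,1],[0,0,0.001,0,0,0,1],[0,0,0.0015,0,0,0,1],[0,0,0.0015,0,0,0,1]]'; python3 go.py 0.556 0.3055 0.159|tail -1
```

```text
time: 8.13
ee_pos: [0.5567, 0.3046, 0.1588]
tcp_rot: [180.0, 0.0, -155.2]
wrist_force: [-0.1, 1.0, -6.0]
opening: 0.0192
t 8.13 pos [0.5567 0.3046 0.1588] rpy [ 180.      0.   -155.18] q [28.7 15.9 14.6 88.7  0.   3.9] F [-0.12  1.01 -5.96] tau [ 0.03 -0.03 -0.  ] op 0.0192
```

```bash
python3 -m inch '[[0,0,0.0005,0,0,0,1],[0,0,0.001,0,0,0,1],[0,0,0.001,0,0,0,1]]'; python3 -m inch '[[0,0,0.0005,0,0,0,1],[0,0,0.001,0,0,0,1],[0,0,0.001,0,0,0,1]]'
```

```text
time: 8.38
ee_pos: [0.5568, 0.3048, 0.1587]
tcp_rot: [180.0, 0.1, -155.2]
wrist_force: [-1.2, 1.7, 1.7]
opening: 0.0188
time: 8.63
ee_pos: [0.5568, 0.305, 0.1586]
tcp_rot: [180.0, 0.1, -155.2]
wrist_force: [-3.4, 0.6, 8.0]
opening: 0.0192
```

```bash
python3 -m inch '[[0,0,-0.0006,0,0,0,1],[0,0,-0.001,0,0,0,1],[0,0,-0.001,0,0,0,0.7],[0,0,-0.001,0,0,0,0.5],[0,0,-0.001,0,0,0,0.2],[0,0,-0.001,0,0,0,0],[0,0,-0.001,0,0,0,0],[0,0,-0.001,0,0,0,0],[0,0,-0.006,0,0,0,0],[0,0,-0.02,0,0,0,0],[0,0,-0.04,0,0,0,0],[0,0,-0.06,0,0,0,0]]'; python3 go.py 0.37 0.30 0.30 208; python3 go.py 0.37 0.30 0.30 118
```

```text
time: 9.63
ee_pos: [0.5564, 0.3044, 0.2174]
tcp_rot: [-180.0, -0.1, -155.2]
wrist_force: [0.4, -0.2, 0.3]
opening: 0.0853
shift [ 0.1711  0.0742 -0.0824] rot [-0.     -0.0009 -0.0555]
t 9.63 pos [0.5564 0.3044 0.2174] rpy [-1.8000e+02 -5.0000e-02 -1.5518e+02] q [28.7 16.8 22.2 95.4  0.   3.9] F [ 0.43 -0.23  0.28] tau [-0.04 -0.02 -0.03] op 0.0853
shift [ 0.1711  0.0742 -0.0824] rot [-7.0000e-04 -7.0000e-04  1.5153e+00]
t 9.63 pos [0.5564 0.3044 0.2174] rpy [-1.8000e+02 -5.0000e-02 -1.5518e+02] q [28.7 16.8 22.2 95.4  0.   3.9] F [ 0.43 -0.23  0.28] tau [-0.04 -0.02 -0.03] op 0.0853
```

Kettle released. Now over to the probe.

```bash
python3 -m inch '[[0.002,0,-0.035,0,0,0,0],[0.02,0.01,-0.06,0,0,-0.01,0],[0.05,0.02,-0.07,0,0,-0.03,0],[0.08,0.035,-0.07,0,0,-0.055,0],[0.11,0.047,-0.07,0,0,-0.055,0],[0.14,0.06,-0.07,0,0,-0.055,0],[0.163,0.07,-0.065,0,0,-0.055,0],[0.167,0.074,-0.065,0,0,-0.055,0],[0.167,0.074,-0.065,0,0,-0.055,0]]'; python3 - <<'E'
from h import *
o,p,d=cam('wrist');save('w2',p)
i=optics.camera_info('wrist');K=i['camera_matrix'];M=i['mount']
H,W=d.shape;v,u=np.mgrid[:H,:W]
x=(u-K[0,2])/K[0,0];y=(v-K[1,2])/K[1,1];r=np.hypot(x,y)+1e-9
c=np.stack([x/r*np.tan(r)*d,y/r*np.tan(r)*d,d],-1)@M[:3,:3].T+M[:3,3]
Q=R.from_euler('xyz',o['tcp_rot'],degrees=True).apply(c.reshape(-1,3)).reshape(H,W,3)+o['ee_pos']
for t,zz,rad in(('ptop',.18,.04),('plate',.095,.07),('trivet',.01,.12),('bar',.186,.08)):
    c0=(.376,.30) if t[0]=='p' else (.556,.305)
    m=(abs(Q[...,2]-zz)<.004)&(np.hypot(Q[...,0]-c0[0],Q[...,1]-c0[1])<rad)&(d>0)
    k,l,st,ce=cv2.connectedComponentsWithStats(m.astype(np.uint8))
    for j in range(1,k):
        if st[j,4]>100:
            q=Q[l==j];print(t,ce[j],st[j,4],cv2.minAreaRect(q[:,:2].astype(np.float32)),np.median(q[:,2]))
E
python3 go.py 0.376 0.3005 0.131 208
```

```text
time: 10.38
ee_pos: [0.3728, 0.3019, 0.2829]
tcp_rot: [180.0, 0.1, -151.9]
wrist_force: [0.5, 0.6, 0.0]
opening: 0.0853
ptop [275.11594203 209.31594203] 1035 ((0.37495386600494385, 0.3035520315170288), (0.02345842868089676, 0.029177427291870117), 28.570871353149414) 0.17950303328353223
plate [275.57069029 175.58840901] 2709 ((0.37535789608955383, 0.3043619990348816), (0.07015344500541687, 0.07046640664339066), 62.41053009033203) 0.09476341761795085
trivet [236.44504749 252.0850294 ] 2211 ((0.5261183381080627, 0.3106277585029602), (0.16831442713737488, 0.11245723068714142), 86.19776916503906) 0.009711379196129633
bar [192.34407365 343.95627158] 869 ((0.5406120419502258, 0.29807570576667786), (0.06793490797281265, 0.0201102402061224), 25.158666610717773) 0.1863708377012093
shift [-0.0009 -0.0022  0.1516] rot [0.0001 0.0016 0.0006]
t 10.43 pos [0.3739 0.3019 0.2826] rpy [ 1.7999e+02  9.0000e-02 -1.5197e+02] q [ 38.9  -3.1   7.6 100.7  -0.   10.9] F [1.7  0.56 1.01] tau [ 0.   -0.   -0.04] op 0.0855
```

View pics/w2.png

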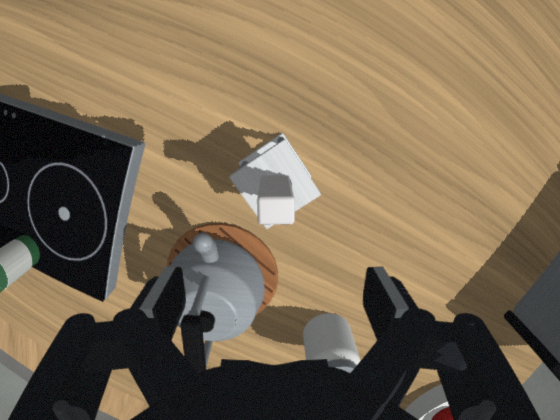

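The probe top (275,209) sits midway between the jaws at about (0.375, 0.302), with yaw matching. The kettle is on the trivet. I'll descend and grip.

```bash
python3 -m inch '[[-0.001,-0.0007,0.02,0,0,0,0],[-0.001,-0.0007,0.05,0,0,0,0],[-0.001,-0.0007,0.08,0,0,0,0],[-0.001,-0.0007,0.105,0,0,0,0],[-0.001,-0.0007,0.125,0,0,0,0],[-0.001,-0.0007,0.14,0,0,0,0],[-0.001,-0.0007,0.149,0,0,0,0],[-0.001,-0.0007,0.152,0,0,0,0],[-0.001,-0.0007,0.152,0,0,0,0]]' && python3 -m inch '[[0,0,0,0,0,0,0.4],[0,0,0,0,0,0,0.6],[0,0,0,0,0,0,0.8],[0,0,0,0,0,0,1],[0,0,0,0,0,0,1],[0,0,0,0,0,0,1],[0,0,0,0,0,0,1],[0,0,0,0,0,0,1],[0,0,0,0,0,0,1]]' 40; python3 go.py 0.375 0.302 0.231 208
```

```text
time: 11.18
ee_pos: [0.3758, 0.3014, 0.1295]
tcp_rot: [-180.0, -0.0, -152.1]
wrist_force: [0.1, 0.3, 0.2]
opening: 0.0857
time: 11.93
ee_pos: [0.3753, 0.3017, 0.1302]
tcp_rot: [180.0, 0.0, -152.0]
wrist_force: [-0.2, 1.2, 3.5]
opening: 0.0295
shift [ 1.000e-04  5.000e-04 -1.008e-01] rot [ 0.0003  0.0007 -0.0005]
t 11.93 pos [0.3753 0.3017 0.1302] rpy [ 1.7999e+02  4.0000e-02 -1.5203e+02] q [ 38.8  -5.3 -11.3  83.9   0.   10.8] F [-0.2   1.25  3.45] tau [ 0.19  0.06 -0.  ] op 0.0295
```

```bash
python3 -m inch '[[0,0,-0.004,0,0,0,1],[0,0,-0.014,0,0,0,1],[0,0,-0.03,0,0,0,1],[0,0,-0.05,0,0,0,1],[0,0,-0.075,0,0,0,1],[0,0,-0.1,0,0,0,1],[0,0,-0.125,0,0,0,1],[0,0,-0.146,0,0,0,1],[0,0,-0.16,0,0,0,1],[0,0,-0.166,0,0,0,1]]'; python3 go.py 0.5785 -0.0935 0.25 175
```

```text
time: 12.77
ee_pos: [0.3755, 0.3016, 0.2985]
tcp_rot: [180.0, 0.2, -152.0]
wrist_force: [0.1, -0.8, -0.9]
opening: 0.0294
shift [ 0.0062 -0.4442  0.0483] rot [0.0012 0.0026 0.5754]
t 12.77 pos [0.3755 0.3016 0.2985] rpy [ 1.7998e+02  1.6000e-01 -1.5203e+02] q [ 38.8  -2.5  10.1 102.4  -0.   10.8] F [ 0.13 -0.78 -0.94] tau [ 0.02 -0.03 -0.05] op 0.0294
```

```bash
python3 -m inch '[[0,-0.01,0,0,0,0,1],[0,-0.03,0,0,0,0.05,1],[0.001,-0.06,0,0,0,0.1,1],[0.001,-0.095,0,0,0,0.16,1],[0.002,-0.133,0,0,0,0.22,1],[0.002,-0.171,0,0,0,0.28,1],[0.003,-0.209,0,0,0,0.34,1],[0.004,-0.247,0,0,0,0.4,1],[0.004,-0.285,0,0,0,0.46,1],[0.005,-0.321,0.0,0,0,0.52,1],[0.005,-0.352,0.0,0,0,0.57,1],[0.006,-0.375,0.0,0,0,0.575,1]]'&& python3 -m inch '[[0.035,-0.035,0,0,0,0,1],[0.035,-0.05,0.01,0,0,0,1],[0.035,-0.055,0.02,0,0,0,1]]' >/dev/null; python3 go.py 0.5785 -0.0935 0.187 175
```

```text
time: 13.77
ee_pos: [0.5462, -0.0357, 0.2942]
tcp_rot: [-180.0, -0.1, 174.7]
wrist_force: [0.5, 0.6, -1.1]
opening: 0.0292
shift [-0.0744  0.0006  0.0876] rot [-0.0008 -0.0017 -0.0022]
t 14.02 pos [ 0.5045 -0.0874  0.2747] rpy [-1.7995e+02 -1.0000e-01  1.7488e+02] q [-9.8  1.1 10.9 99.9 -0.1 -4.7] F [ 0.44 -0.33 -0.79] tau [-0.06 -0.   -0.01] op 0.0293
```

```bash
python3 -m inch '[[-0.015,0,0.008,0,0,0,1],[-0.035,0,0.025,0,0,0,1],[-0.055,0,0.045,0,0,0,1],[-0.068,0,0.065,0,0,0,1],[-0.0745,0.0006,0.08,0,0,0,1],[-0.0745,0.0006,0.086,0,0,0,1],[-0.0745,0.0006,0.088,0,0,0,1],[-0.0745,0.0006,0.088,0,0,0,1]]';python3 go.py 0.5785 -0.0935 0.153 175; python3 - <<'E'
from h import *
o,p,d=cam('wrist');save('w3',p[100:420,130:430].repeat(2,0).repeat(2,1)[:600])
o,p,d=cam('side');save('side4',p[170:330,270:490].repeat(3,0).repeat(3,1))
E
```

```text
time: 14.68
ee_pos: [0.5796, -0.0904, 0.1875]
tcp_rot: [-180.0, -0.1, 175.0]
wrist_force: [-0.7, 0.1, -0.7]
opening: 0.0296
shift [ 0.0008 -0.0032  0.0345] rot [-0.     -0.0013  0.0003]
t 14.68 pos [ 0.5796 -0.0904  0.1875] rpy [-1.8000e+02 -7.0000e-02  1.7502e+02] q [-8.9  9.4 10.1 90.8 -0.  -3.9] F [-0.7   0.06 -0.67] tau [-0.04  0.01  0.08] op 0.0296
```

View pics/side4.png

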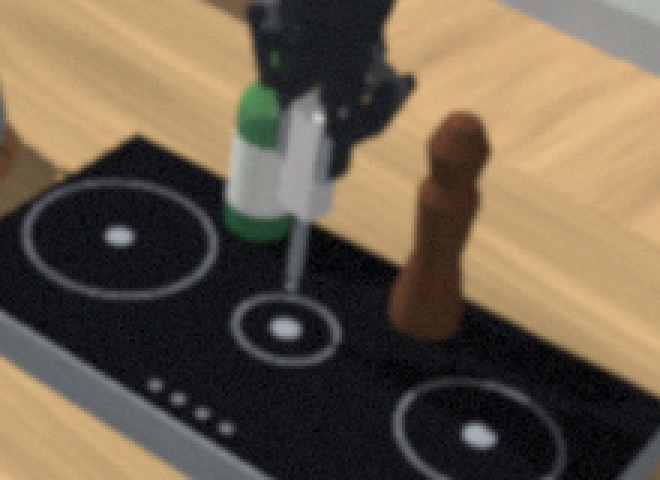

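View pics/w3.png

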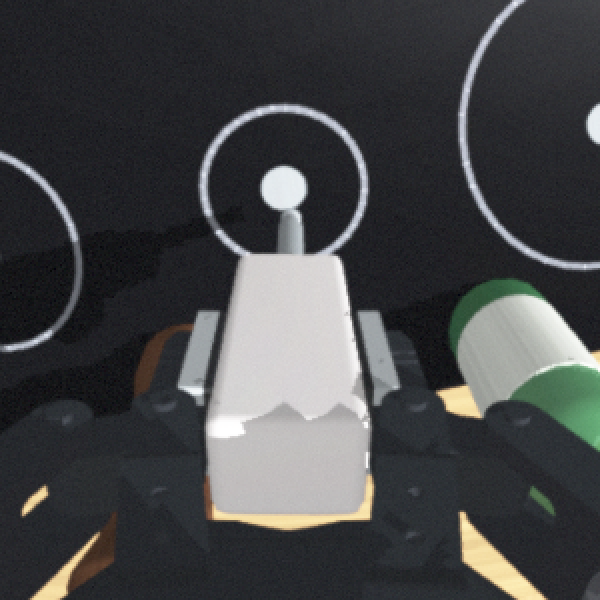

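The probe is upright in the jaws with its tip close to the small dot: wrist px about (275,207), dot (271.5,194). I'll check by triangulating the tip from these two views.

```bash
python3 - <<'E'
from h import *
print('side tip at z=.082',plane('side',367,265.5,.082))
i=optics.camera_info('wrist');K=i['camera_matrix'];M=i['mount'];o=telemetry.get_obs()
C=R.from_euler('xyz',o['tcp_rot'],degrees=True)
def wr(u,v,z):
    x=(u-K[0,2])/K[0,0];y=(v-K[1,2])/K[1,1];r=np.hypot(x,y)
    c=np.array([x/r*np.sin(r),y/r*np.sin(r),np.cos(r)])
    w=C.apply(M[:3,:3]@c);s=o['ee_pos']+C.apply(M[:3,3]);return s+w*(z-s[2])/w[2]
print('wrist tip',wr(275,206.5,.082),'dot',wr(271.5,194,.05))
E
```

```text
side tip at z=.082 [ 0.5837256  -0.08988471  0.082     ]
wrist tip [ 0.58108402 -0.08945712  0.082     ] dot [ 0.57920813 -0.09232282  0.05      ]
```

```bash
python3 -m inch '[[0.0017,-0.0035,0.002,0,0,0,1],[0.0017,-0.0035,0.008,0,0,0,1],[0.0017,-0.0035,0.016,0,0,0,1],[0.0017,-0.0035,0.023,0,0,0,1],[0.0017,-0.0035,0.027,0,0,0,1],[0.0017,-0.0035,0.03,0,0,0,1],[0.0017,-0.0035,0.0325,0,0,0,1],[0.0017,-0.0035,0.0345,0,0,0,1],[0.0017,-0.0035,0.0352,0,0,0,1]]'; python3 go.py 0.5785 -0.0935 0.152|tail -1
```

```text
time: 15.53
ee_pos: [0.5784, -0.0934, 0.1525]
tcp_rot: [180.0, -0.0, 175.0]
wrist_force: [-2.6, 0.2, 1.3]
opening: 0.0294
t 15.53 pos [ 0.5784 -0.0934  0.1525] rpy [ 1.8000e+02 -1.0000e-02  1.7503e+02] q [-9.2  9.   5.8 86.8  0.  -4.2] F [-2.57  0.22  1.33] tau [ 0.09  0.49 -0.01] op 0.0294
```

```bash
python3 -m inch '[[0,0,0,0,0,0,1]]'; python3 - <<'E'
from h import *
o,p,d=cam('side');o=telemetry.get_obs();print(o['wrist_force'],o['ee_pos'])
E
```

```text
time: 15.62
ee_pos: [0.5784, -0.0934, 0.1527]
tcp_rot: [180.0, -0.0, 175.0]
wrist_force: [-1.7, 0.8, 1.5]
opening: 0.0297
[-1.02521119e+00 -3.47620669e-04  1.21857429e+00] [ 0.57844544 -0.09337438  0.15284135]
```

Contact reads about 2.3 N net, so roughly 4 mm of press. Moving to the medium zone.

```bash
python3 -m inch '[[0,0,-0.01,0,0,0,1],[0,0,-0.03,0,0,0,1],[0.005,-0.005,-0.055,0,0,0,1],[0.01,-0.03,-0.075,0,0,0,1],[0.01,-0.06,-0.082,0,0,0,1],[0.008,-0.09,-0.08,0,0,0,1],[0.003,-0.12,-0.075,0,0,0,1],[-0.003,-0.14,-0.065,0,0,0,1],[-0.005,-0.15,-0.055,0,0,0,1],[-0.005,-0.153,-0.045,0,0,0,1],[-0.005,-0.153,-0.042,0,0,0,1],[-0.005,-0.153,-0.042,0,0,0,1]]';python3 go.py 0.597 -0.2485 0.152 175; python3 - <<'E'
from h import *
o,p,d=cam('wrist');save('w4',p[100:400,130:430].repeat(2,0).repeat(2,1))
i=optics.camera_info('wrist');K=i['camera_matrix'];M=i['mount']
C=R.from_euler('xyz',o['tcp_rot'],degrees=True)
g=cv2.cvtColor(p,cv2.COLOR_RGB2GRAY)
k,l,st,ce=cv2.connectedComponentsWithStats((g>150).astype(np.uint8))
for j in range(1,k):
    if 150<st[j,4]<800 and ce[j][1]<260:
        x=(ce[j][0]-K[0,2])/K[0,0];y=(ce[j][1]-K[1,2])/K[1,1];r=np.hypot(x,y)
        w=C.apply(M[:3,:3]@np.array([x/r*np.sin(r),y/r*np.sin(r),np.cos(r)]));s=o['ee_pos']+C.apply(M[:3,3]);print(ce[j],st[j],s+w*(.05-s[2])/w[2])
E
```

```text
time: 16.67
ee_pos: [0.5697, -0.2452, 0.1935]
tcp_rot: [179.9, -0.1, 175.1]
wrist_force: [-0.4, -0.5, -0.6]
opening: 0.0295
shift [-0.0275 -0.001   0.0414] rot [ 0.0009 -0.0019  0.001 ]
t 16.67 pos [ 0.5697 -0.2452  0.1935] rpy [ 1.7995e+02 -1.1000e-01  1.7506e+02] q [-23.3  14.3  16.5  92.3   0.  -18.4] F [-0.37 -0.5  -0.6 ] tau [-0.01  0.01 -0.02] op 0.0295
[517.99352052 161.51403888] [494 102  66 124 463] [0.55284954 0.02519718 0.05      ]
[426.59893048 187.95365419] [395 152  66  74 561] [ 0.57546589 -0.09541565  0.05      ]
[429.34892086 189.77697842] [421 180  18  20 278] [ 0.57753919 -0.09218815  0.05      ]
```

View pics/w4.png

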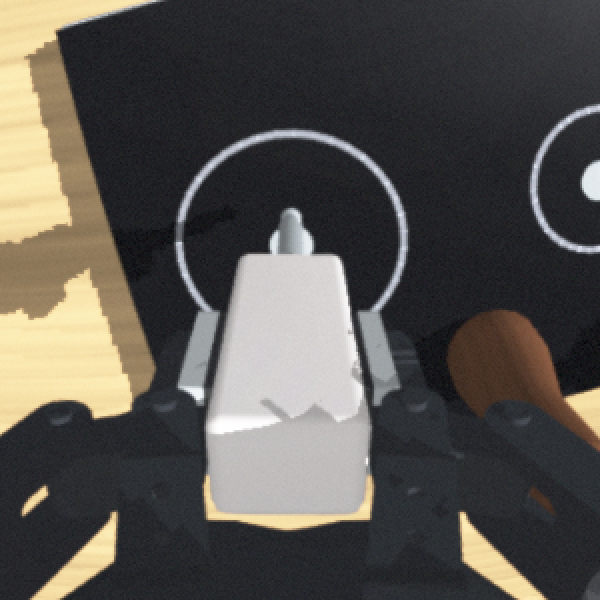

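The dot at crop (291,241) lies just beyond the tip, as computed (27 mm further out). I'll shift and press.

```bash
python3 -m inch '[[-0.01,-0.0005,0.001,0,0,0,1],[-0.022,-0.001,0.005,0,0,0,1],[-0.0275,-0.001,0.012,0,0,0,1],[-0.0275,-0.001,0.02,0,0,0,1],[-0.0275,-0.001,0.027,0,0,0,1],[-0.0275,-0.001,0.032,0,0,0,1],[-0.0275,-0.001,0.0355,0,0,0,1],[-0.0275,-0.001,0.0385,0,0,0,1],[-0.0275,-0.001,0.0405,0,0,0,1],[-0.0275,-0.001,0.0415,0,0,0,1],[-0.0275,-0.001,0.0415,0,0,0,1]]'; python3 go.py 0.597 -0.2485 0.152 175; python3 - <<'E'
from h import *
o,p,d=cam('side');o=telemetry.get_obs();print(o['wrist_force'],o['ee_pos'])
E
```

```text
time: 17.63
ee_pos: [0.5973, -0.2497, 0.1533]
tcp_rot: [180.0, 0.0, 175.0]
wrist_force: [-1.7, 1.1, 1.4]
opening: 0.0299
shift [0.0004 0.0011 0.0013] rot [0.0001 0.0001 0.0003]
t 17.63 pos [ 0.5973 -0.2497  0.1533] rpy [180.     0.   175.02] q [-22.7  17.7  16.2  88.5   0.  -17.7] F [-1.73  1.07  1.45] tau [ 0.27  0.43 -0.02] op 0.0299
[-1.36041365  0.50864428  1.86268153] [ 0.5973822  -0.24971885  0.15348383]
```

```bash
python3 -m inch '[[0,0,-0.01,0,0,0,1],[0.005,0,-0.035,0,0,0,1],[0.02,0.005,-0.065,0,0,0,1],[0.04,0.025,-0.085,0,0,0,1],[0.055,0.06,-0.09,0,0,0,1],[0.067,0.098,-0.09,0,0,0,1],[0.075,0.136,-0.09,0,0,0,1],[0.08,0.174,-0.09,0,0,0,1],[0.08,0.212,-0.09,0,0,0,1],[0.075,0.25,-0.09,0,0,0,1],[0.07,0.28,-0.085,0,0,0,1],[0.067,0.3,-0.08,0,0,0,1]]'&& python3 -m inch '[[0,0.003,0.015,0,0,0,1],[0,0.005,0.03,0,0,0,1],[0,0.005,0.04,0,0,0,1],[0,0.005,0.04,0,0,0,1]]' ;python3 go.py 0.557 0.0595 0.1525 175; python3 - <<'E'
from h import *
o,p,d=cam('side');save('side5',p[170:320,240:440].repeat(3,0).repeat(3,1))
E
```

```text
time: 18.68
ee_pos: [0.5573, 0.0579, 0.2343]
tcp_rot: [180.0, 0.1, 175.1]
wrist_force: [0.5, 0.3, -1.4]
opening: 0.0293
time: 19.02
ee_pos: [0.5566, 0.06, 0.1914]
tcp_rot: [-180.0, -0.1, 175.0]
wrist_force: [-1.1, -0.7, -1.7]
opening: 0.0296
shift [-0.0005 -0.0004  0.0389] rot [-0.0006 -0.0024  0.0007]
t 19.02 pos [0.5566 0.06   0.1914] rpy [-1.7997e+02 -1.4000e-01  1.7504e+02] q [ 6.2  5.8  6.6 90.9 -0.  11.1] F [-1.06 -0.71 -1.71] tau [-0.01  0.08 -0.  ] op 0.0296
```

View pics/side5.png

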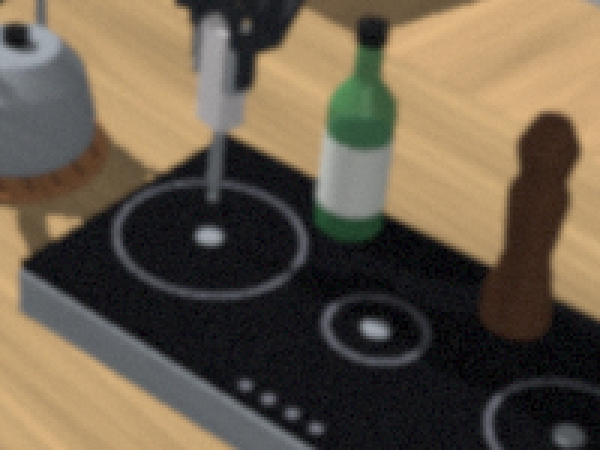

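The tip at crop (213,198) stands above the large dot at (209,236), as it did for the small one. Oil bottle and mill are undisturbed. Pressing.

```bash
python3 -m inch '[[0,0,0.003,0,0,0,1],[0,0,0.01,0,0,0,1],[0,0,0.018,0,0,0,1],[0,0,0.025,0,0,0,1],[0,0,0.03,0,0,0,1],[0,0,0.034,0,0,0,1],[0,0,0.037,0,0,0,1],[0,0,0.0385,0,0,0,1],[0,0,0.039,0,0,0,1],[0,0,0.039,0,0,0,1]]'; python3 - <<'E'
from h import *
o,p,d=cam('side');o=telemetry.get_obs();print(o['wrist_force'],o['ee_pos'])
E
```

```text
time: 19.9
ee_pos: [0.5572, 0.06, 0.1543]
tcp_rot: [-180.0, 0.0, 175.0]
wrist_force: [-0.6, -0.3, 0.7]
opening: 0.0296
[-1.13787045 -0.30163165  0.73030291] [0.55717695 0.05993599 0.15443069]
```

A bit shallow (TCP z 0.1544, about 2.7 mm), so I'll press 1.5 mm more before leaving.

```bash
python3 -m inch '[[0,0,0.001,0,0,0,1],[0,0,0.0017,0,0,0,1],[0,0,0.0017,0,0,0,1]]'; python3 go.py 0.3753 0.3015 0.30 208
```

```text
time: 20.2
ee_pos: [0.5572, 0.06, 0.1524]
tcp_rot: [-180.0, 0.0, 175.0]
wrist_force: [-1.3, 0.4, 1.4]
opening: 0.0294
shift [ 0.2022  0.2248 -0.1476] rot [-1.000e-04  1.000e-04 -5.755e-01]
t 20.2 pos [0.5572 0.06   0.1524] rpy [-1.8000e+02  1.0000e-02  1.7502e+02] q [ 6.1  5.5  1.9 86.4 -0.  11.1] F [-1.33  0.37  1.44] tau [-0.09  0.32 -0.03] op 0.0294
```

```bash
python3 -m inch '[[0,0,-0.012,0,0,0,1],[0.002,0.002,-0.04,0,0,0,1],[0.015,0.01,-0.075,0,0,-0.05,1],[0.04,0.025,-0.105,0,0,-0.11,1],[0.068,0.045,-0.13,0,0,-0.18,1],[0.098,0.067,-0.145,0,0,-0.25,1],[0.128,0.092,-0.148,0,0,-0.32,1],[0.155,0.12,-0.148,0,0,-0.39,1],[0.178,0.15,-0.148,0,0,-0.46,1],[0.193,0.18,-0.148,0,0,-0.53,1],[0.2,0.205,-0.148,0,0,-0.575,1],[0.202,0.22,-0.148,0,0,-0.5755,1]]' && python3 -m inch '[[0.001,0.003,0,0,0,0,1],[0.001,0.004,0,0,0,0,1],[0.001,0.004,0,0,0,0,1]]';python3 go.py 0.3753 0.3015 0.130 208
```

```text
time: 21.2
ee_pos: [0.3736, 0.299, 0.3015]
tcp_rot: [180.0, 0.1, -151.7]
wrist_force: [0.5, 0.3, -2.2]
opening: 0.0297
time: 21.45
ee_pos: [0.3722, 0.2994, 0.3008]
tcp_rot: [-180.0, 0.0, -152.0]
wrist_force: [0.5, -0.9, -1.2]
opening: 0.0296
shift [-0.0037  0.0005  0.1708] rot [-0.0001  0.0002 -0.    ]
t 21.45 pos [0.3722 0.2994 0.3008] rpy [-1.7999e+02  1.0000e-02 -1.5200e+02] q [ 38.8  -2.8  10.1 102.8  -0.   10.8] F [ 0.51 -0.86 -1.23] tau [-0.01 -0.01  0.01] op 0.0296
```

```bash
python3 -m inch '[[-0.002,0.0005,0.003,0,0,0,1],[-0.0037,0.0005,0.012,0,0,0,1],[-0.0037,0.0005,0.028,0,0,0,1],[-0.0037,0.0005,0.046,0,0,0,1],[-0.0037,0.0005,0.064,0,0,0,1],[-0.0037,0.0005,0.078,0,0,0,1],[-0.0037,0.0005,0.087,0,0,0,1],[-0.0037,0.0005,0.09,0,0,0,1],[-0.0037,0.0005,0.09,0,0,0,1]]';python3 go.py 0.3753 0.3015 0.130 208; python3 - <<'E'
from h import *
o,p,d=cam('side');save('side6',p[130:270,120:310].repeat(4,0).repeat(4,1))
E
```

```text
time: 22.2
ee_pos: [0.3753, 0.3013, 0.2097]
tcp_rot: [-180.0, -0.1, -152.0]
wrist_force: [0.4, -0.3, -0.5]
opening: 0.03
shift [-0.0002  0.0001  0.0797] rot [-0.0002 -0.001  -0.0007]
t 22.2 pos [0.3753 0.3013 0.2097] rpy [-1.7999e+02 -6.0000e-02 -1.5204e+02] q [38.8 -4.8 -2.1 92.7 -0.  10.8] F [ 0.36 -0.25 -0.51] tau [0.07 0.05 0.  ] op 0.03
```

View pics/side6.png

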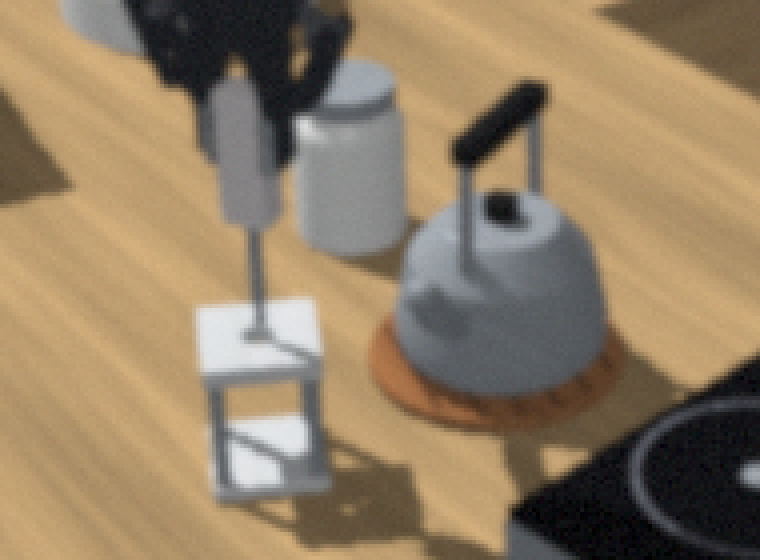

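The tip is right over the hole (258,333), and the kettle sits upright and centred on the trivet. Inserting.

```bash
python3 -m inch '[[0,0,0.003,0,0,0,1],[0,0,0.008,0,0,0,1],[0,0,0.015,0,0,0,1],[0,0,0.023,0,0,0,1],[0,0,0.032,0,0,0,1],[0,0,0.041,0,0,0,1],[0,0,0.05,0,0,0,1],[0,0,0.058,0,0,0,1],[0,0,0.065,0,0,0,1],[0,0,0.071,0,0,0,1],[0,0,0.075,0,0,0,1],[0,0,0.077,0,0,0,1]]'; python3 -m inch '[[0,0,0.001,0,0,0,1],[0,0,0.002,0,0,0,1],[0,0,0.002,0,0,0,1]]'
```

```text
time: 23.25
ee_pos: [0.3751, 0.3018, 0.1328]
tcp_rot: [-180.0, -0.0, -152.0]
wrist_force: [0.6, -0.3, -0.9]
opening: 0.0294
time: 23.5
ee_pos: [0.3754, 0.302, 0.1315]
tcp_rot: [180.0, 0.0, -152.0]
wrist_force: [0.0, 0.1, -1.4]
opening: 0.0296
```

```bash
python3 -m inch '[[0,0,0.0005,0,0,0,1],[0,0,0.001,0,0,0,1],[0,0,0.001,0,0,0,1],[0,0,0.001,0,0,0,1]]'; python3 -m inch '[[0,0,0.0004,0,0,0,1],[0,0,0.0007,0,0,0,1],[0,0,0.0007,0,0,0,1]]'
```

```text
time: 23.83
ee_pos: [0.3753, 0.3019, 0.1305]
tcp_rot: [180.0, 0.0, -152.0]
wrist_force: [0.1, 0.7, -0.9]
opening: 0.0293
time: 24.08
ee_pos: [0.3754, 0.302, 0.1301]
tcp_rot: [180.0, 0.0, -152.0]
wrist_force: [-1.3, -0.5, 3.4]
opening: 0.0297
```

Seated on the plate (3.4 N). I'll release and retreat upward.

```bash
python3 -m inch '[[0,0,0,0,0,0,0.8],[0,0,0,0,0,0,0.5],[0,0,0,0,0,0,0.2],[0,0,0,0,0,0,0],[0,0,0,0,0,0,0],[0,0,0,0,0,0,0],[0,0,0,0,0,0,0],[0,0,-0.005,0,0,0,0],[0,0,-0.02,0,0,0,0],[0,0,-0.045,0,0,0,0],[0,0,-0.075,0,0,0,0],[0,0,-0.105,0,0,0,0]]'&& python3 -m inch '[[0,0,-0.03,0,0,0,0],[0,0,-0.06,0,0,0,0],[0.03,0,-0.07,0,0,0,0],[0.06,0,-0.07,0,0,0,0],[0.06,0,-0.07,0,0,0,0],[0.06,0,-0.07,0,0,0,0]]'; python3 - <<'E'
from h import *
o,p,d=cam('side');save('side7',p[100:380,120:500].repeat(2,0).repeat(2,1))
H,W=d.shape;v,u=np.mgrid[:H,:W];Q=world('side',u,v,d)
for t,lo,hi,c,r in(('ptop',.172,.19,(.375,.302),.06),('bar',.175,.2,(.556,.305),.09),('tall',.2,.25,(.655,.005),.05),('mill',.2,.25,(.66,-.15),.05),('jar',.11,.13,(.575,.505),.06)):
    m=(Q[...,2]>lo)&(Q[...,2]<hi)&(np.hypot(Q[...,0]-c[0],Q[...,1]-c[1])<r);q=Q[m];print(t,m.sum(),[np.round(a,3) for a in cv2.minAreaRect(q[:,:2].astype(np.float32))],np.median(q[:,2]).round(3))
E
```

```text
time: 25.08
ee_pos: [0.3749, 0.3016, 0.236]
tcp_rot: [-180.0, -0.0, -152.0]
wrist_force: [0.0, 1.2, 0.1]
opening: 0.0852
time: 25.58
ee_pos: [0.3217, 0.2735, 0.3059]
tcp_rot: [180.0, 0.1, -152.0]
wrist_force: [0.4, -0.5, -1.2]
opening: 0.0853
ptop 104 [array([0.375, 0.298]), array([0.028, 0.031]), np.float64(29.991)] 0.179
bar 240 [array([0.555, 0.301]), array([0.104, 0.023]), np.float64(25.524)] 0.186
tall 165 [array([0.653, 0.003]), array([0.023, 0.024]), np.float64(8.582)] 0.222
mill 297 [array([ 0.66 , -0.154]), array([0.036, 0.041]), np.float64(56.835)] 0.213
jar 301 [array([0.572, 0.502]), array([0.073, 0.067]), np.float64(49.832)] 0.12
```

View pics/side7.png

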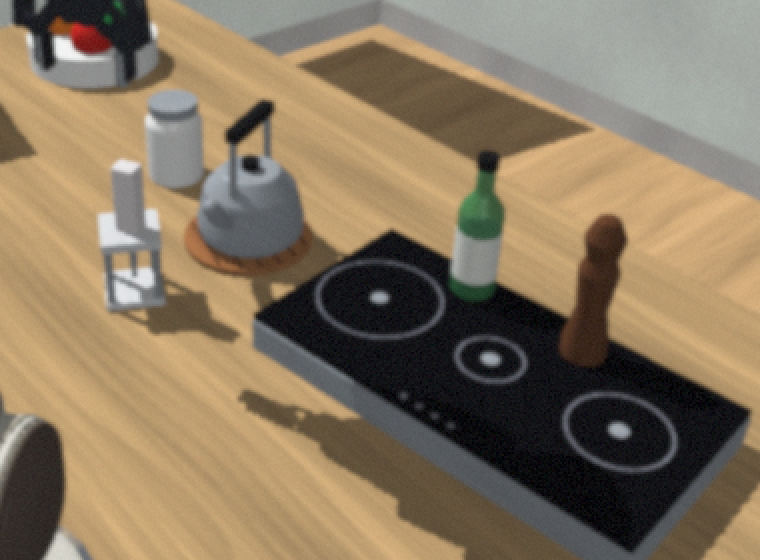

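The probe is upright in the stand, the kettle is on the trivet, nothing else has moved, and the gripper is clear. Handing in.

```bash
python3 -c "from workcell import order;print(order.job_done())"
```

```text
the job is handed in; nothing more can be done
None
```

The job is done and handed in at about 25.6 s; the hand-in gives no verdict.

- **Kettle:** I lifted it level off the hob and set it on the trivet. In the last picture its grip bar is within about 5 mm of the trivet's centre and at the expected height (0.186 m). The wrist read about 8 N at set-down, before I backed off 1 mm and released.
- **Dots:** I pressed them in order: small, medium, large. Each took roughly 2–2.5 N net, which I estimate at about 4 mm of spring travel. I worked that out from tool height and force, as the plunger has no direct reading. The large dot first read shallow (about 2.7 mm), so I pressed 1.8 mm deeper without lifting off.
- **Probe:** It is back upright and seated in its stand. Its top is at 0.179 m, as at the start.
- **Left alone:** The oil bottle, mill and jar measure within about 2 mm of where they started in the same camera.

No check failed. The top and side cameras differed by about 4–5 mm on the trivet and probe, so I used values in between. During the presses the wrist also showed 1–2.6 N of sideways force, with readings that vary by about 1 N even when nothing is touching.

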